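# Clamp the board through the guard window and start the test

### The job

A circuit board lies in the test fixture under the clear guard. Reach down through the window in the guard without touching the guard or its frame, and press the lever of the hold-down clamp fully down so that the clamp holds the board; then, with the board clamped, press the large round start key on the test box fully in and let it go. Press with the fingertips only: nothing is to be pinched, lifted or carried, and the board, the two small keys and the other things on the desk are left alone.

Things in the scene. Friction and masses are not known exactly. Their poses are not given: they have to be found in the camera images.
- fixture: Test fixture fixed to the desk: aluminium plate 280 x 180 mm, top face 20 mm above the desk, carrying a board nest, a steel hold-down toggle clamp and the guard. Its +x runs from the lever side (towards the robot) to the board side, +y to the left, z up. Origin: at desk level, 10 mm to the +x side of the plate's centre. The clamp stands on the line y = 0.
- guard: Guard hood fixed on the fixture plate: clear panels in an aluminium frame, 235 mm long (x) by 130 mm wide (y) by 84 mm high, its top 104 mm above the desk. Same axes as the fixture; origin at its underside on the fixture plate. It may stand up to 8 mm to either side of the clamp's line. It must not be touched.
- guard_window (a point): Centre of the window in the guard's top, at the level of the top face (104 mm above the desk). The opening is 90 mm along the guard's x and 74 mm along its y, bordered by an 8 mm aluminium frame; the guard's top there is 4 mm thick. Below it, besides the lever, are only the clamp's steel stand and arm, which begin 24 mm from the centre towards +x and stay below the guard's top.
- clamp_lever (a joint): Angle of the clamp's lever in rad. 0 is open (lever rising at 42 degrees towards the robot, its end at about the level of the window), it grows as the lever is pressed down, stop at 0.663 (fully down, lever nearly level, rising 4 degrees). It starts between 0 and 0.12. Stiff hinge: it stays where it is left; a push of about 6 N at the middle of the grip moves it, rising to about 11 N over the last 0.07 rad, where the clamp's sprung foot meets the board.
- lever_pad (a point): Point on top of the lever's black round grip (14 mm thick, 52 mm long), 50 mm from the hinge pin; it moves with the lever (x along the lever towards the pin, z square to its top). The pin lies along the fixture's y, at x = -22 mm, y = 0 in its frame, 52 mm above the desk. Fully down, this point is at x = -72 mm, y = 0 in that frame, 62 mm above the desk, 42 mm below the guard's top.
- clamp_tip: Rubber foot of the clamp's spindle, 14 mm across, sprung; the lever swings it down on the middle of the board through the clamp's arm, and pressed fully home it holds the board with about 3.5 N. Origin: centre of its lower face.
- board: Green circuit board, 81 x 61 x 3 mm with low components, lying loose in the white corner nest, its underside 36 mm above the desk. Origin: centre of its underside. Not to be moved or lifted.
- tester: Test box fixed to the desk: light case 150 (x) x 160 (y) x 52 mm, with a dark display and three round keys of the same light plastic on its top. Origin: centre of its underside; x runs from the front edge (towards the robot) to the connector side, y to the left, z up. In this frame the start key is at x = -35, y = 40 mm, the small keys at x = -45, y = -24 and x = -45, y = -56 mm, their tops 72 mm above the desk.
- start_key (a joint): Travel in m of the large round start key: 0 released, 0.006 fully in; springs back. Needs 1.5 N to start and 5 N to go fully in.
- start_key_top (a point): Centre of the start key's top face: 28 mm across, in a black collar 44 mm across, 74 mm above the desk when released. Presses straight down.
- small_key_1 (a joint): Travel in m of the nearer small key (12 mm across), 65 mm from the start key: not to be pressed. 0 released, 0.004 fully in.
- small_key_2 (a joint): Travel in m of the farther small key (12 mm across), 97 mm from the start key: not to be pressed. 0 released, 0.004 fully in.
- flux_jar: Bystander: small jar, 42 mm across, 45 mm tall, upright on the desk. Origin: centre of its underside.
- block_battery: Bystander: flat block battery, 49 x 27 x 18 mm, on the desk. Origin: centre of its underside.
- screwdriver: Bystander: screwdriver, 170 mm long, lying on the desk.
- heat_sink: Bystander: finned dark heat sink, 36 x 36 x 18 mm, lying on a rear corner of the guard's clear top, well away from the window. Origin: centre of its underside.
- adapter: Bystander: turned steel connector adapter, up to 19 mm across, 30 mm tall, standing on top of the test box behind the start key (about 65 to 80 mm from it). Origin: centre of its underside.
- multimeter: Bystander: hand multimeter lying on its back, 170 x 82 x 43 mm. Origin: centre of its underside.
- audio_module: Bystander: dark metal audio module, 98 x 72 x 30 mm. Origin: centre of its underside.
- parts_dish: Bystander: shallow white dish, 76 mm across, 22 mm tall. Origin: centre of its underside.

How it is judged:
By the outcome, as a careful person would: the job done as asked, in the order asked, and still so for the second after the job is handed in, with the robot touching nothing.
It also fails if it takes over 43 s, if anything falls off the work surface, if the arm or the gripper's body presses on something with over 40 N, if the wrist force passes 120 N, or if a joint passes its speed limit or range.

### The arm

A 6-joint arm with a two-finger parallel gripper is mounted at the origin on the work surface. World frame = base frame: x ahead of the robot, y to its left, z up, the work surface at z = 0. Lengths are in m, angles in degrees, forces in N, time in s.
With the tool pointing down it reaches from about 0.4 to 0.825 m from the base axis. Payload 7 kg.
Tool frame: the origin (TCP) lies at the very end of the fingers, on their centre line; the grasp point (between the pads) lies 19 mm behind it (grasp_offset is the x of the grasp point in the tool frame, in m); x points along the fingers, y is the direction in which the jaws open and shut, and the axes are right-handed (so a half turn about x gives the same grasp; the last joint's range is limited). The gripper opens to 88 mm and grips with 3 to 60 N. Pads are 19 mm wide; open, the fingers measure 130 mm over their backs; the gripper's body (78 mm by 193 mm) begins 47 mm behind the grasp point.
Start: joints at [-50.873, 20.546, 0.682, 0, -70.136, -16.507], TCP at [0.26, -0.623, 0.196] pointing down, gripper open.
Joint ranges: [-176.03, 176.03], [-82.01, 121.73], [-58.28, 71.71], [-173.87, 95.51], [-174.79, -0.11], [-173.66, 173.66]. Speed limits (degrees/s): [136.94, 136.94, 172.46, 180, 180, 180].

### API

Orientations are given as [roll, pitch, yaw] about the fixed x, y, z axes, in that order (R = Rz(yaw) Ry(pitch) Rx(roll)).
In Python, from plant import get_obs, snapshot, close_job, grasp_offset gives the robot as it stands.
- The arm moves only by the tool carry_out, never from a script. Its argument "series" is a list that holds one entry, the list of rows, each a list of 6 numbers: the shift along the tool's x, y, z in mm, then the turn, a rotation vector about the tool's x, y, z in degrees. A call has 1 to 10 rows; each row is the pose to reach, as a shift and turn from the pose commanded when the call began, along the tool's axes at that moment; what a row does not reach only later rows make up. A row lasts 1/8 s, in which the tool goes at most 62.5 mm and 10.7 degrees, less where a joint would pass 70% of its speed; a pose out of reach is approached as far as the arm can. A call with a gripper value outside its range is refused whole. "hand" is the gripper's target within -1 to 1 (shut at 1, half-way at 0, fully open at -1), set as the call begins (left out, the last holds). The fingers move at their own pace and stop on an object; the grip force is fixed at half the most. Time passes only in rows, so rows that repeat a pose let the fingers close. It gives the time, the measured TCP pose, the force and the opening at its end, in the units of the state.
- get_obs(): the state, without advancing time (a new reading comes with each control period).
- snapshot(name): name is "side" or "top"; returns a dict with "color" (420x560x3 uint8, red, green, blue), "fx", "fy", "cx", "cy" (pixels), "eye" and "attitude" of the camera in the world. Camera axes: x right, y down, z forward; pixel columns grow to the right and rows downward; lengths in m; the calibration is good to about 2 mm. A picture is of the moment at which its call begins. There is no depth.
- close_job(): hands the job in, once; it reports no verdict.
The state is a dict: "clock": time; "joint_pos": joint angles; "qvel": joint speeds; "tau": joint torques, N m; "tool_pos": TCP position; "orientation": TCP orientation; "force": force on the tool from outside, world axes, zero at the start; "moment": the same for the moment, N m; "opening": finger opening in m.
Only numpy, scipy, OpenCV 4.12 (cv2) and the standard library are available. Lean on these libraries where they do the work, as an engineer would, in place of code of your own. Each camera call takes 0.05 s, during which the arm holds its last target.

## Working session

There is one attempt and no reset: what is moved stays moved. The work goes in short steps, Python scripts to look and compute and a tool call to move; the robot and the scene stay as the last step left them, time stands still between calls to the robot, and variables do not carry over. Pictures are saved under pics/ and viewed, and the job is handed in when it is done.

Besides the shell and the picture viewer there is one more tool, called after "Request:" by a JSON object that holds its "api" and its "payload", one argument or row to a line. carry_out: Moves the arm, as the interface text tells. Its arguments: {"type":"object","properties":{"series":{"type":"array","items":{"type":"array","items":{"type":"array","items":{"type":"number"}}}},"hand":{"type":"number"}},"required":["series"]}

```bash
mkdir -p pics; python3 - <<'E'
from plant import *
import cv2
print(get_obs(), grasp_offset)
for n in("side","top"):
    s=snapshot(n); cv2.imwrite(f"pics/{n}0.png",s["color"][:,:,::-1]); print({k:v for k,v in s.items() if k!="color"})
E
```

```text
{'clock': 0.0, 'joint_pos': array([-5.08726534e+01,  2.05893384e+01,  6.33722367e-01, -2.10620315e-02,
       -7.01348222e+01, -1.65073497e+01]), 'qvel': array([ 0.11821095,  0.07241906, -0.03522113, -0.01777927, -0.00764685,
        0.0357064 ]), 'tau': array([ 4.46336317e-04, -5.82717705e+01,  2.93055207e+01,  6.99754760e+00,
        6.86664323e-03, -1.55706061e-04]), 'tool_pos': array([ 0.25939271, -0.62258731,  0.19484303]), 'orientation': array([ 94.15992123,  89.90741909, 116.77274548]), 'force': array([-0.30846232,  0.20040799, -0.11791382]), 'moment': array([-0.02411338, -0.01388278,  0.03101269]), 'opening': 0.08744681511337522} -0.0188
{'fx': 461.01532416480416, 'fy': 461.01532416480416, 'cx': 277.6917784062195, 'cy': 208.50092695056946, 'eye': array([0.4166751 , 1.20656909, 1.07571233]), 'attitude': array([-128.91711501,    1.27481495, -175.50885804])}
{'fx': 443.62606875257296, 'fy': 443.62606875257296, 'cx': 280.95264596026675, 'cy': 209.68825868950125, 'eye': array([ 3.63480730e-01, -9.92999270e-04,  1.54603929e+00]), 'attitude': array([-174.10623058,    0.3605283 ,  -88.65756489])}
```

View pics/top0.png

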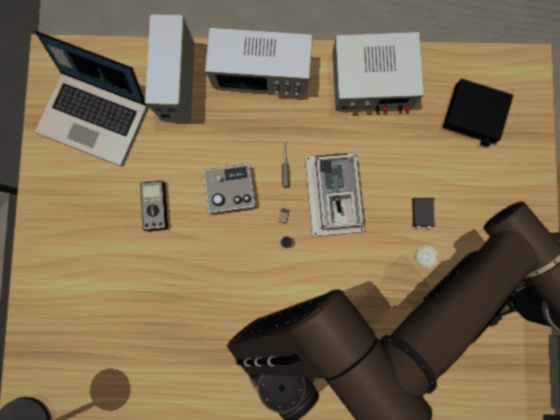

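View pics/side0.png

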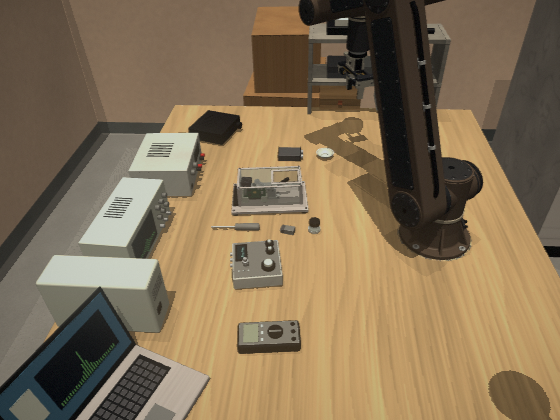

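The top view shows the fixture around px (335,193) and the tester around (230,188), with the large key at (218,200). In the side view the fixture is at (270,190) and the tester at (257,263). Next I'll zoom in on both.

```bash
cat > h.py <<'E'
import numpy as np, cv2
from scipy.spatial.transform import Rotation as R
def ray(s,u,v):
    d=np.array([(u-s["cx"])/s["fx"],(v-s["cy"])/s["fy"],1.]); return R.from_euler("xyz",s["attitude"],degrees=True).apply(d)
def onz(s,u,v,z):
    d=ray(s,u,v); return s["eye"]+d*(z-s["eye"][2])/d[2]
def proj(s,p):
    q=R.from_euler("xyz",s["attitude"],degrees=True).inv().apply(np.asarray(p)-s["eye"]); return np.array([q[0]/q[2]*s["fx"]+s["cx"],q[1]/q[2]*s["fy"]+s["cy"]])
def crop(s,x0,y0,x1,y1,k,name):
    im=cv2.resize(s["color"][y0:y1,x0:x1,::-1],None,fx=k,fy=k,interpolation=cv2.INTER_CUBIC)
    for x in range((x0//10+1)*10,x1,10): cv2.putText(im,str(x),((x-x0)*k,8),0,.3,(0,0,255)); cv2.line(im,((x-x0)*k,10),((x-x0)*k,16),(0,0,255))
    for y in range((y0//10+1)*10,y1,10): cv2.putText(im,str(y),(0,(y-y0)*k),0,.3,(0,0,255)); cv2.line(im,(20,(y-y0)*k),(26,(y-y0)*k),(0,0,255))
    cv2.imwrite(name,im)
E
python3 - <<'E'
from plant import *
from h import *
s=snapshot("top"); crop(s,295,145,375,245,6,"pics/t1.png"); crop(s,195,155,265,220,8,"pics/t2.png")
s=snapshot("side"); crop(s,220,155,320,225,8,"pics/s1.png"); crop(s,220,230,295,295,8,"pics/s2.png")
E
```

```text
(no output)
```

View pics/t1.png

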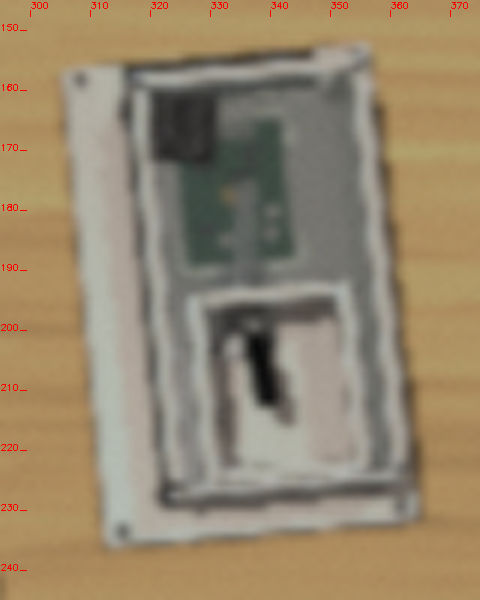

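View pics/t2.png

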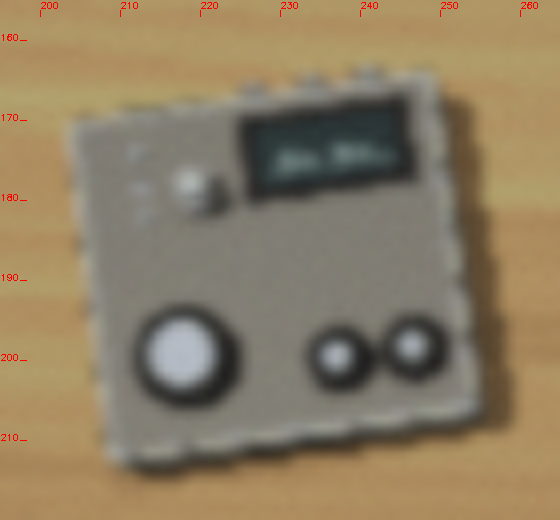

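View pics/s1.png

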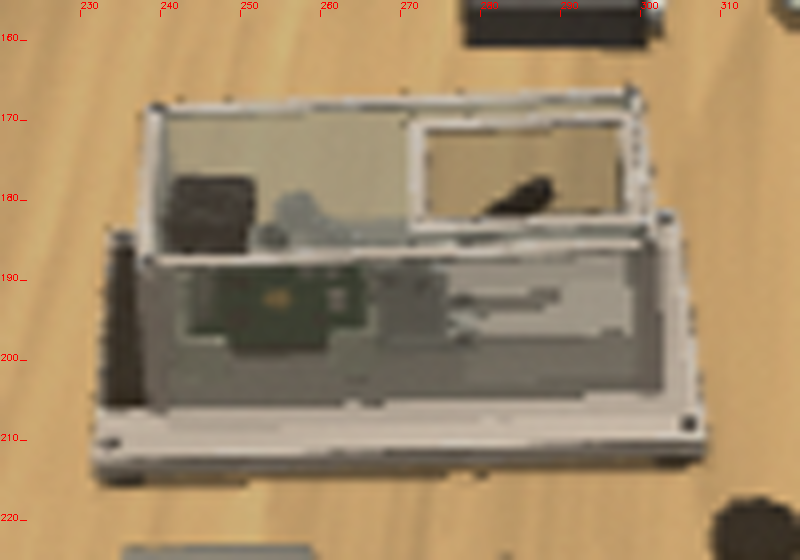

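View pics/s2.png

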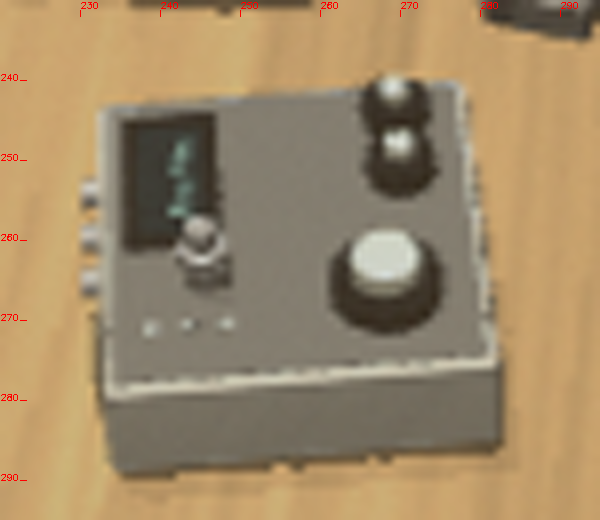

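```bash
python3 - <<'E'
from plant import *
from h import *
np.set_printoptions(precision=4,suppress=True)
T=snapshot("top");S=snapshot("side")
def a(d): return np.degrees(np.arctan2(d[1],d[0]))
P=[onz(T,295+x/6,145+y/6,.02) for x,y in[(62,68),(107,547),(418,520),(368,42)]]
print("plate",np.array(P)); c=np.mean(P,0); print(c, a(P[0]-P[1]),a(P[3]-P[2]),a(P[0]-P[3])-90,np.linalg.norm(P[0]-P[1]),np.linalg.norm(P[0]-P[3]))
P=[onz(S,220+x/8,155+y/8,.02) for x,y in[(705,458),(665,215),(95,472)]]
print("plate side: nearleft(-x,+y),(-x,-y),(+x,+y)",np.array(P), (P[1]+P[2])/2,a(P[2]-P[0]))
W=[onz(S,220+x/8,155+y/8,.104) for x,y in[(410,116),(410,232),(655,221),(640,104)]]
print("window outer side",np.array(W),np.mean(W,0))
W=[onz(S,220+x/8,155+y/8,.104) for x,y in[(425,126),(425,220),(622,215),(617,118)]]
print("window inner side",np.array(W),np.mean(W,0))
W=[onz(T,295+x/6,145+y/6,.104) for x,y in[(188,295),(352,280)]]
print("window outer top, far corners",np.array(W), np.mean(W,0))
for nm,s,u,v in[("T",T,195+183/8,155+354/8),("S",S,220+386/8,230+256/8)]: print("start",nm,onz(s,u,v,.074))
for nm,s,u,v in[("T",T,195+337/8,155+356/8),("S",S,220+398/8,230+142/8)]: print("small",nm,onz(s,u,v,.072))
for nm,s,u,v in[("T",T,195+412/8,155+346/8),("S",S,220+392/8,230+88/8)]: print("small2",nm,onz(s,u,v,.072))
# tester case corners
P=[onz(T,195+x/8,155+y/8,.052) for x,y in[(72,122),(112,460),(482,410),(432,75)]]
print("tester",np.array(P),np.mean(P,0),a(P[0]-P[1]),a(P[3]-P[2]))
# lever end candidates
print("lever T tip", onz(T,295+270/6,145+405/6,.09),"S", onz(S,220+550/8,155+180/8,.09))
print("T base",onz(T,295+262/6,145+333/6,.07))
E
```

```text
plate [[ 0.7104 -0.0686  0.02  ]
 [ 0.4318 -0.0993  0.02  ]
 [ 0.4514 -0.2771  0.02  ]
 [ 0.7298 -0.2468  0.02  ]]
[ 0.5808 -0.173   0.02  ] 6.292250870648105 6.206753940264079 6.204037704726744 0.2802742367670161 0.17924977093307756
plate side: nearleft(-x,+y),(-x,-y),(+x,+y) [[ 0.4313 -0.0796  0.02  ]
 [ 0.4559 -0.2661  0.02  ]
 [ 0.7051 -0.0556  0.02  ]] [ 0.5805 -0.1609  0.02  ] 5.011167025792094
window outer side [[ 0.5749 -0.2228  0.104 ]
 [ 0.5666 -0.1304  0.104 ]
 [ 0.4571 -0.1441  0.104 ]
 [ 0.4677 -0.2377  0.104 ]] [ 0.5166 -0.1838  0.104 ]
window inner side [[ 0.5671 -0.2148  0.104 ]
 [ 0.5607 -0.14    0.104 ]
 [ 0.4721 -0.148   0.104 ]
 [ 0.4779 -0.2255  0.104 ]] [ 0.5195 -0.1821  0.104 ]
window outer top, far corners [[ 0.5666 -0.1359  0.104 ]
 [ 0.5769 -0.2254  0.104 ]] [ 0.5718 -0.1807  0.104 ]
start T [0.5455 0.2237 0.074 ]
start S [0.5444 0.2296 0.074 ]
small T [0.5464 0.1595 0.072 ]
small S [0.5459 0.1654 0.072 ]
small2 T [0.5513 0.1282 0.072 ]
small2 S [0.5511 0.1346 0.072 ]
tester [[0.647  0.2784 0.052 ]
 [0.5023 0.2554 0.052 ]
 [0.5272 0.0994 0.052 ]
 [0.6709 0.125  0.052 ]] [0.5869 0.1896 0.052 ] 9.007184633802366 10.116141531358505
lever T tip [ 0.5087 -0.183   0.09  ] S [ 0.5075 -0.1938  0.09  ]
T base [ 0.5509 -0.1807  0.07  ]
```

```bash
cat >> h.py <<'E'
def plan(o,tgt,yjaw=None):
    Rt=R.from_euler("xyz",o["orientation"],degrees=True)
    M=Rt.as_matrix(); print("tool axes x,y,z in world (cols)\n",M.round(3))
    print("shift mm",(M.T@(np.asarray(tgt)-o["tool_pos"])*1000).round(1))
    if yjaw is not None:
        best=None
        for k in(0,180):
            t=np.radians(yjaw+k); y=np.array([np.cos(t),np.sin(t),0]); x=np.array([0,0,-1.]); z=np.cross(x,y)
            D=Rt.inv()*R.from_matrix(np.c_[x,y,z]); print("turn",np.degrees(D.as_rotvec()).round(2))
E
python3 - <<'E'
from plant import *
from h import *
o=get_obs(); o["tool_pos"]=np.array([.26,-.623,.196]); print(o["clock"],o["joint_pos"].round(1))
plan(o,[.519,-.181,.196],96.2)
E
```

```text
0.3 [-50.9  20.6   0.7  -0.  -70.1 -16.5]
tool axes x,y,z in world (cols)
 [[-0.    -0.385  0.923]
 [ 0.     0.923  0.385]
 [-1.     0.001 -0.   ]]
shift mm [1.000e-01 3.084e+02 4.091e+02]
turn [ 1.642e+01 -1.000e-02 -3.000e-02]
turn [-1.6358e+02  4.0000e-02 -1.0000e-02]
```

Request:
{"api": "carry_out", "payload": {
  "series": [
    [[0,31,41,2,0,0],[0,62,82,4,0,0],[0,93,123,6,0,0],[0,123,164,8,0,0],[0,154,205,10,0,0],[0,185,246,12,0,0],[0,216,287,14,0,0],[0,247,328,16,0,0],[0,278,369,16.4,0,0],[0,308,409,16.4,0,0]]
  ],
  "hand": 1
}}

```text
clock: 1.55
tool_pos: [0.5194, -0.1798, 0.196]
orientation: [-9.1, 90.0, -2.9]
force: [1.0, -0.2, 0.3]
opening: 0.0005
```

Request:
{"api": "carry_out", "payload": {
  "series": [
    [[0,0,0,0,0,0],[0,0,0,0,0,0],[0,0,0,0,0,0],[0,0,0,0,0,0]]
  ]
}}

```text
clock: 2.05
tool_pos: [0.5182, -0.1823, 0.1958]
orientation: [-94.5, 90.0, -88.4]
force: [-0.4, 0.7, -0.1]
opening: 0.0003
```

```bash
python3 - <<'E'
from plant import *
from h import *
o=get_obs(); print(o["clock"],o["joint_pos"].round(1),o["tool_pos"],o["force"],o["opening"])
plan(o,[.519,-.181,.196],96.2)
s=snapshot("top"); crop(s,280,120,400,245,5,"pics/t3.png")
s=snapshot("side"); crop(s,220,100,330,225,5,"pics/s3.png"); print(proj(s,o["tool_pos"]))
E
```

```text
2.05 [  1.1   8.7 -15.3   0.  -66.  -84.9] [ 0.51817429 -0.18231135  0.19583479] [-0.38278458  0.68727077 -0.06585714] 0.00034152595000931196
tool axes x,y,z in world (cols)
 [[ 0.    -0.107  0.994]
 [-0.     0.994  0.107]
 [-1.    -0.    -0.   ]]
shift mm [-0.2  1.2  1. ]
turn [-0.06 -0.    0.  ]
turn [179.94   0.     0.  ]
[285.34037928 154.81604614]
```

View pics/s3.png

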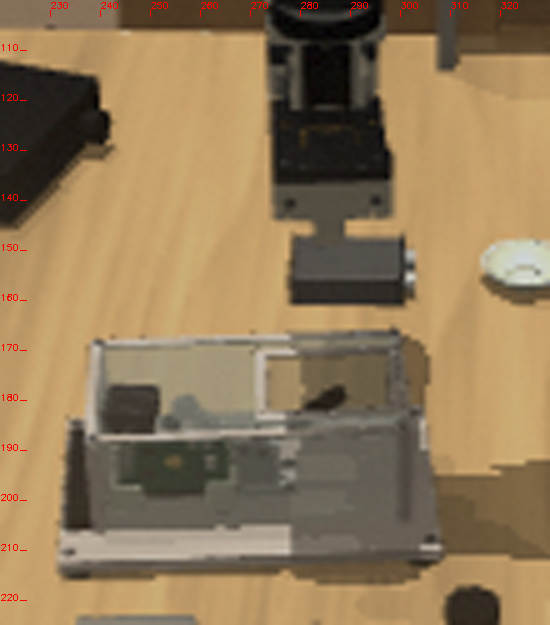

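View pics/t3.png

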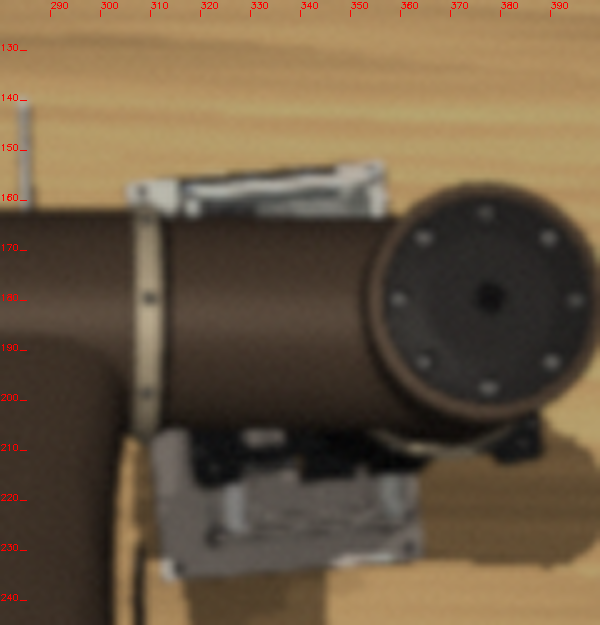

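The fingertip sits over the window: TCP projects to (285,155) in the side view, with the window around (263–300,170–183). The top view is blocked by the arm. I'll go down to just above the window and check.

Request:
{"api": "carry_out", "payload": {
  "series": [
    [[25,0,-1,0,0,0],[50,0,-2,0,0,0],[70,0,-2,0,0,0],[80,0,-2,0,0,0],[80,0,-2,0,0,0],[80,0,-2,0,0,0]]
  ]
}}

```text
clock: 2.9
tool_pos: [0.5173, -0.1818, 0.1166]
orientation: [-17.5, 89.9, -11.3]
force: [0.8, 0.0, 0.7]
opening: 0.0005
```

```bash
python3 - <<'E'
from plant import *
from h import *
o=get_obs(); print(o["clock"],o["tool_pos"],o["force"])
s=snapshot("side"); crop(s,230,130,330,225,6,"pics/s4.png"); print(proj(s,o["tool_pos"]))
s=snapshot("top"); crop(s,280,120,400,245,5,"pics/t4.png")
E
```

```text
2.9 [ 0.51725369 -0.18183766  0.11657945] [0.77691976 0.04056004 0.65923275]
[285.83964083 173.34121141]
```

View pics/s4.png

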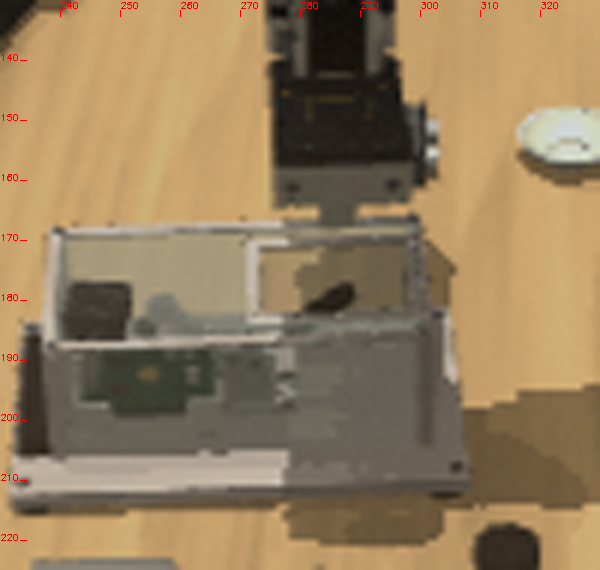

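View pics/t4.png

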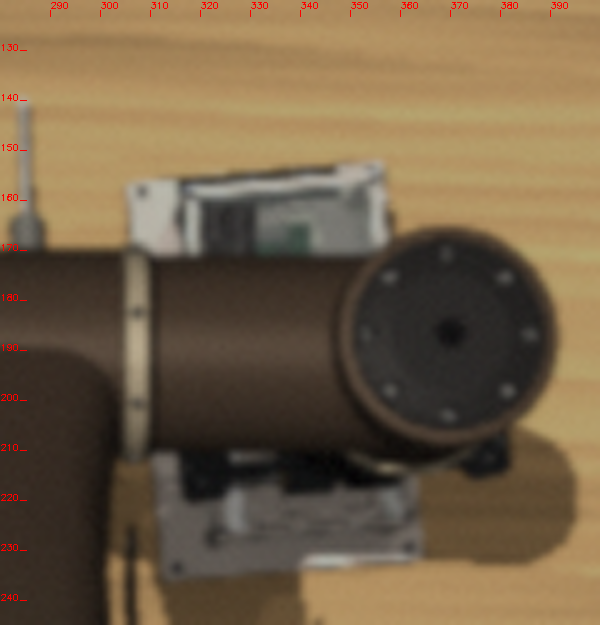

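```bash
python3 - <<'E'
from plant import *
from h import *
s=snapshot("side"); im=s["color"]
t=get_obs()["tool_pos"]
for dy in(.096,.0215,-.0215):
  for dz in(0,.066): print(dy,dz,proj(s,t+[-.0115*0-dy*.107,dy,dz]))
print(proj(s,[.519,-.1845+.037,.104]),proj(s,[.519,-.1845-.037,.104]))
c=cv2.resize(im[155:190,262:312,::-1],None,fx=14,fy=14,interpolation=cv2.INTER_NEAREST); cv2.imwrite("pics/s5.png",c)
E
```

```text
0.096 0 [287.02101989 189.08509026]
0.096 0.066 [286.83599951 173.48394758]
0.0215 0 [286.11120724 176.77309962]
0.0215 0.066 [285.90963747 161.41734933]
-0.0215 0 [285.61445031 170.05076315]
-0.0215 0.066 [285.4045656  154.83838879]
[284.78286855 181.60153995] [286.09619411 170.07677192]
```

View pics/s5.png

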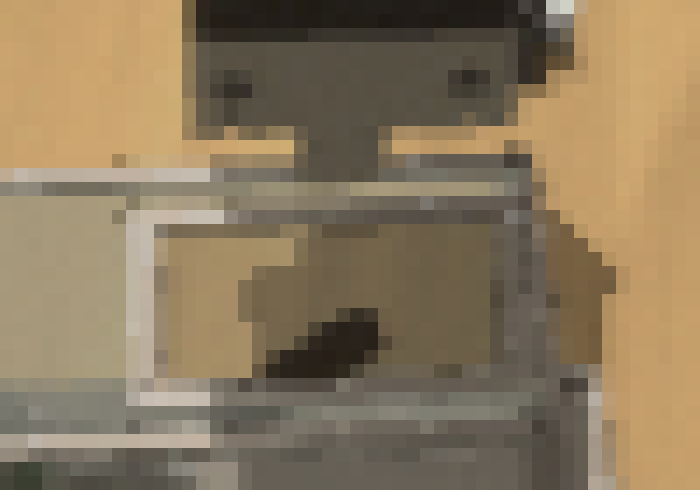

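```bash
python3 - <<'E'
from plant import *
from h import *
s=snapshot("side"); t0=snapshot("top")
M=np.array([[-.385,.923],[.923,.385]])
P=np.array([.26,-.623,.195])
for dy in(-.065,-.044,0,.044,.065):
  for dz in (0,.066):
   p=P+[-.385*dy,.923*dy,dz]; print(dy,dz,proj(s,p).round(1))
im=cv2.imread("pics/side0.png")[10:100,310:410]
cv2.imwrite("pics/g0.png",cv2.resize(im,None,fx=6,fy=6,interpolation=cv2.INTER_NEAREST))
t=get_obs()["tool_pos"]; print("top",proj(t0,t),[proj(t0,t+[0,d,.1]).round(1) for d in(-.096,.096)])
E
```

```text
-0.065 0 [346.3  94.4]
-0.065 0.066 [347.4  80. ]
-0.044 0 [348.4  96.4]
-0.044 0.066 [349.5  81.9]
0 0 [352.8 100.6]
0 0.066 [354.  86.]
0.044 0 [357.3 105. ]
0.044 0.066 [358.7  90.2]
0.065 0 [359.6 107.2]
0.065 0.066 [361.   92.3]
top [340.62505624 209.14775237] [array([376.8, 206.4]), array([313., 205.])]
```

View pics/g0.png

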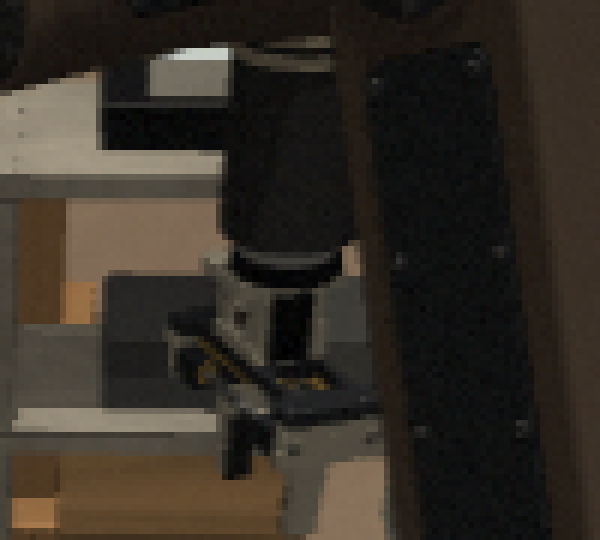

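```bash
python3 - <<'E'
import cv2
im=cv2.imread("pics/side0.png")[60:125,320:410]
cv2.imwrite("pics/g1.png",cv2.resize(im,None,fx=8,fy=8,interpolation=cv2.INTER_NEAREST))
E
```

```text
(no output)
```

View pics/g1.png

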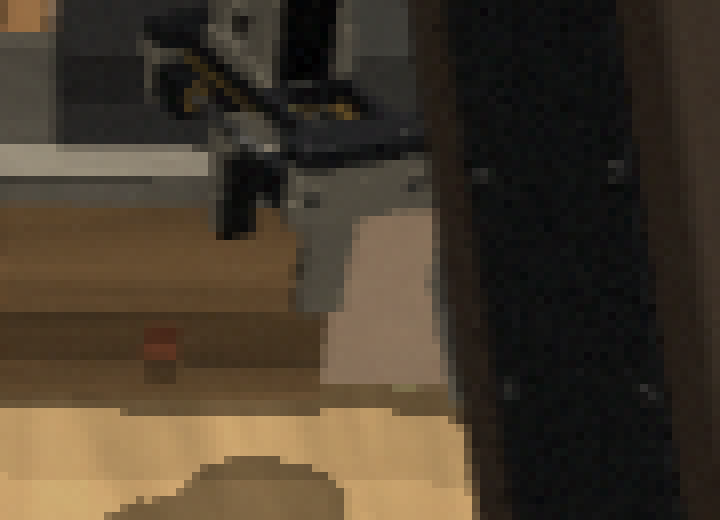

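In the side view the fingertips look a few rows higher than the reported TCP projects. Before going through the window I'll back off and check the tip position over open desk.

Request:
{"api": "carry_out", "payload": {
  "series": [
    [[-40,0,2,0,0,0],[-80,10,2,0,0,0],[-80,50,2,-10,0,0],[-80,90,2,-20,0,0],[-80,130,2,-30,0,0],[-80,170,2,-40,0,0],[-80,210,2,-50,0,0],[-80,232,2,-60,0,0],[-80,232,2,-70,0,0],[-80,232,2,-80,0,0]]
  ]
}}

```text
clock: 4.4
tool_pos: [0.4935, 0.0497, 0.1961]
orientation: [-59.3, 90.0, 27.3]
force: [0.7, -0.9, 0.0]
opening: 0.0005
```

Request:
{"api": "carry_out", "payload": {
  "series": [
    [[0,0,0,-10,0,0],[0,0,0,-10,0,0],[0,0,0,-10,0,0]]
  ]
}}

```text
clock: 4.78
tool_pos: [0.4935, 0.0492, 0.1959]
orientation: [-56.8, 90.0, 39.2]
force: [-0.2, 0.2, -0.2]
opening: 0.0004
```

```bash
python3 - <<'E'
from plant import *
from h import *
o=get_obs(); print(o["clock"],o["tool_pos"],o["joint_pos"].round(1),o["orientation"])
plan(o,o["tool_pos"],96.2)
s=snapshot("side"); print(proj(s,o["tool_pos"])); u,v=proj(s,o["tool_pos"]).astype(int); crop(s,u-45,v-60,u+45,v+30,6,"pics/s6.png")
s=snapshot("top"); print(proj(s,o["tool_pos"])); u,v=proj(s,o["tool_pos"]).astype(int); crop(s,u-60,v-50,u+60,v+50,6,"pics/t6.png")
E
```

```text
4.775 [0.4935157  0.04918857 0.19588592] [ 28.4   3.5 -21.3  -0.  -65.2 -22.4] [-56.7816599   89.98641987  39.21605217]
tool axes x,y,z in world (cols)
 [[ 0.    -0.995 -0.104]
 [ 0.    -0.104  0.995]
 [-1.    -0.     0.   ]]
shift mm [0. 0. 0.]
turn [8.98e+01 1.00e-02 0.00e+00]
turn [-9.02e+01 -0.00e+00  1.00e-02]
[288.33777078 194.4095976 ]
[268.32327295 212.36482479]
```

View pics/s6.png

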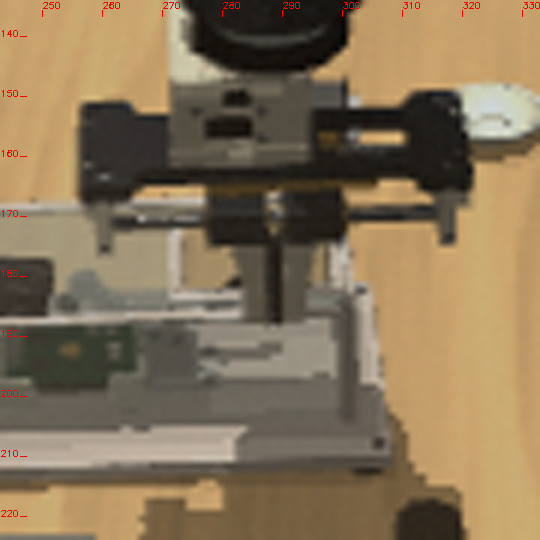

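View pics/t6.png

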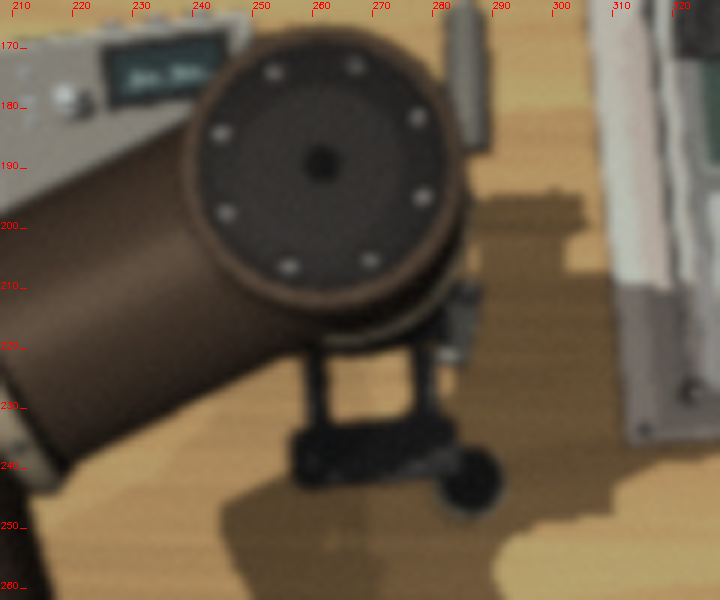

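```bash
python3 - <<'E'
from plant import *
from h import *
s=snapshot("side");t=snapshot("top");o=get_obs();P=o["tool_pos"]
M=R.from_euler("xyz",o["orientation"],degrees=True).as_matrix()
for d in(0,.02,.03,.066,.1):
  print(d,[proj(s,P+M@[-d,y,z]).round(1) for y in(-.0965,0,.0965) for z in(-.039,.039)])
print("top",[ (d,proj(t,P+M@[-d,.0965,z]).round(1)) for d in(.066,.1,.15) for z in(-.039,.039)])
# side check on desk-level known: plate bottom corner etc via top
for z,(u,v) in [(.02,(305.3,156.3)),(.02,(312.8,236.2))]: print("plate corner T->S",proj(s,onz(t,u,v,z)))
for z,(u,v) in [(.052,(195+72/8,155+122/8)),(.052,(195+112/8,155+460/8))]: print("tester corner T->S",proj(s,onz(t,u,v,z)))
E
```

```text
0 [array([257.8, 188.2]), array([257.7, 203.1]), array([287.8, 187.1]), array([288.9, 202.1]), array([317.7, 186.1]), array([320.1, 201. ])]
0.02 [array([257.5, 183.1]), array([257.4, 198. ]), array([287.7, 182.1]), array([288.9, 196.9]), array([317.9, 181. ]), array([320.3, 195.8])]
0.03 [array([257.4, 180.6]), array([257.2, 195.4]), array([287.7, 179.5]), array([288.9, 194.3]), array([318. , 178.5]), array([320.5, 193.2])]
0.066 [array([256.8, 171.2]), array([256.6, 185.9]), array([287.6, 170.1]), array([288.8, 184.7]), array([318.4, 169.1]), array([320.9, 183.6])]
0.1 [array([256.2, 162. ]), array([256. , 176.6]), array([287.5, 161. ]), array([288.7, 175.4]), array([318.7, 159.9]), array([321.3, 174.3])]
top [(0.066, array([283.7, 242.2])), (0.066, array([256.8, 244.4])), (0.1, array([283.7, 241.8])), (0.1, array([256.1, 244.1])), (0.15, array([283.7, 241.2])), (0.15, array([254.9, 243.7]))]
plate corner T->S [230.95755934 211.68391834]
plate corner T->S [308.15953838 208.82262249]
tester corner T->S [232.8413143  277.49638582]
tester corner T->S [281.63852341 273.89952467]
```

```bash
python3 - <<'E'
from plant import *
from h import *
s=snapshot("side")
c=cv2.resize(s["color"][165:205,265:310,::-1],None,fx=14,fy=14,interpolation=cv2.INTER_NEAREST); cv2.imwrite("pics/s7.png",c)
E
```

```text
(no output)
```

View pics/s7.png

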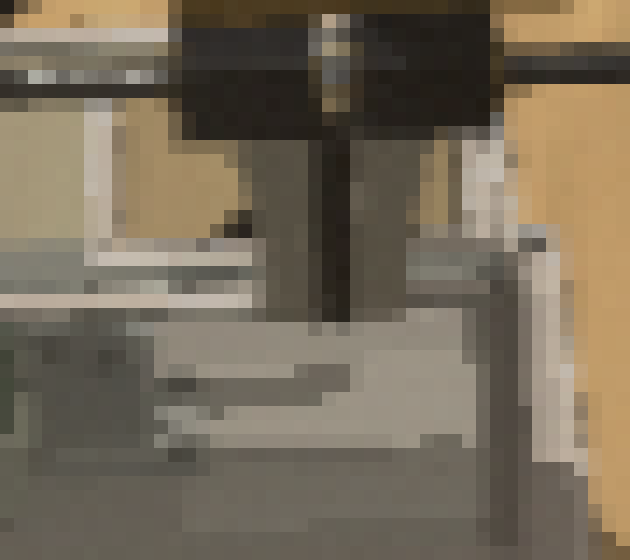

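The side view shows the closed fingertips ending at about (289,188), while the reported TCP projects to (288.3,194.4). The columns agree and the top view agrees in x and y, so the true tip seems about 25–30 mm higher than reported. I'll go back over the window and let contact force decide the depth.

```bash
python3 - <<'E'
from plant import *
from h import *
o=get_obs()
plan(o,[.5175,-.182,.196],96.2)
E
```

```text
tool axes x,y,z in world (cols)
 [[-0.    -0.994 -0.107]
 [ 0.    -0.107  0.994]
 [-1.     0.     0.   ]]
shift mm [-2.000e-01  9.000e-01 -2.324e+02]
turn [89.95  0.   -0.  ]
turn [-90.05   0.     0.  ]
```

Request:
{"api": "carry_out", "payload": {
  "series": [
    [[0,0,-25,10,0,0],[0,0,-50,20,0,0],[0,0,-75,30,0,0],[0,0,-100,40,0,0],[0,0,-125,50,0,0],[0,0,-150,60,0,0],[0,0,-175,70,0,0],[0,0,-200,80,0,0],[0,1,-220,90,0,0],[0,1,-232,90,0,0]]
  ]
}}

```text
clock: 6.28
tool_pos: [0.5176, -0.1824, 0.1956]
orientation: [170.5, 90.0, 176.7]
force: [0.5, 0.5, -0.7]
opening: 0.0005
```

Request:
{"api": "carry_out", "payload": {
  "series": [
    [[40,0,0,0,0,0],[70,0,0,0,0,0],[90,0,0,0,0,0],[100,0,0,0,0,0],[100,0,0,0,0,0],[100,0,0,0,0,0]]
  ]
}}

```text
clock: 7.02
tool_pos: [0.5184, -0.1815, 0.0967]
orientation: [-14.7, 89.9, -8.4]
force: [-0.0, 0.5, 0.1]
opening: 0.0003
```

```bash
python3 - <<'E'
from plant import *
from h import *
o=get_obs(); print(o["clock"],o["tool_pos"],o["force"])
plan(o,[.5175,-.182,.096],96.2)
s=snapshot("side")
c=cv2.resize(s["color"][150:195,255:310,::-1],None,fx=13,fy=13,interpolation=cv2.INTER_NEAREST); cv2.imwrite("pics/s8.png",c)
E
```

```text
7.025 [ 0.51838032 -0.1815406   0.0966792 ] [-0.03638777  0.48357757  0.1434992 ]
tool axes x,y,z in world (cols)
 [[ 0.001 -0.11   0.994]
 [-0.     0.994  0.11 ]
 [-1.    -0.     0.001]]
shift mm [ 0.7 -0.4 -0.9]
turn [0.09 0.08 0.02]
turn [-1.7991e+02 -3.0000e-02  1.2000e-01]
```

View pics/s8.png

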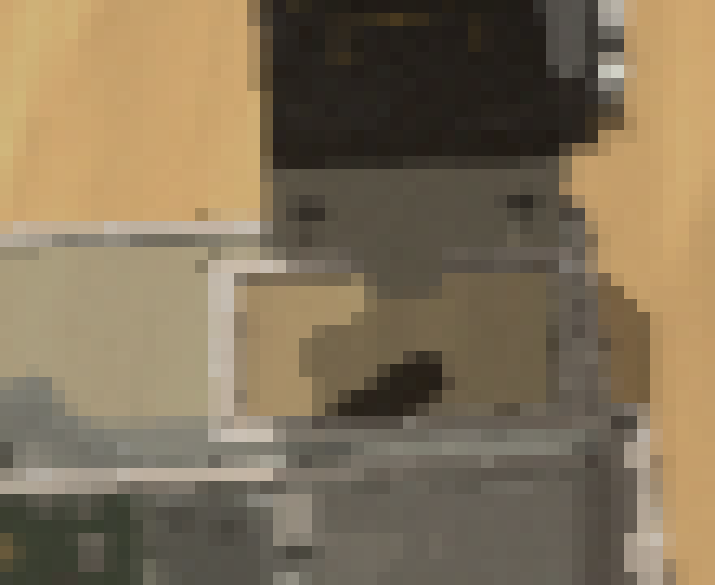

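The tip (283–289, row 173) is above the window opening and in line with the grip (280–289, rows 177–182). I'll descend in small steps.

Request:
{"api": "carry_out", "payload": {
  "series": [
    [[6,0,-1,0,0,0],[12,0,-1,0,0,0],[18,0,-1,0,0,0],[18,0,-1,0,0,0],[18,0,-1,0,0,0]]
  ]
}}

```text
clock: 7.7
tool_pos: [0.5168, -0.1817, 0.0777]
orientation: [-160.5, 90.0, -154.3]
force: [-0.1, -0.6, -0.4]
opening: 0.0002
```

```bash
python3 - <<'E'
from plant import *
from h import *
o=get_obs(); print(o["clock"],o["tool_pos"],o["force"])
s=snapshot("side")
c=cv2.resize(s["color"][150:195,255:310,::-1],None,fx=13,fy=13,interpolation=cv2.INTER_NEAREST); cv2.imwrite("pics/s9.png",c)
E
```

```text
7.7 [ 0.51675042 -0.1816747   0.07772784] [-0.06227241 -0.64990532 -0.41167026]
```

View pics/s9.png

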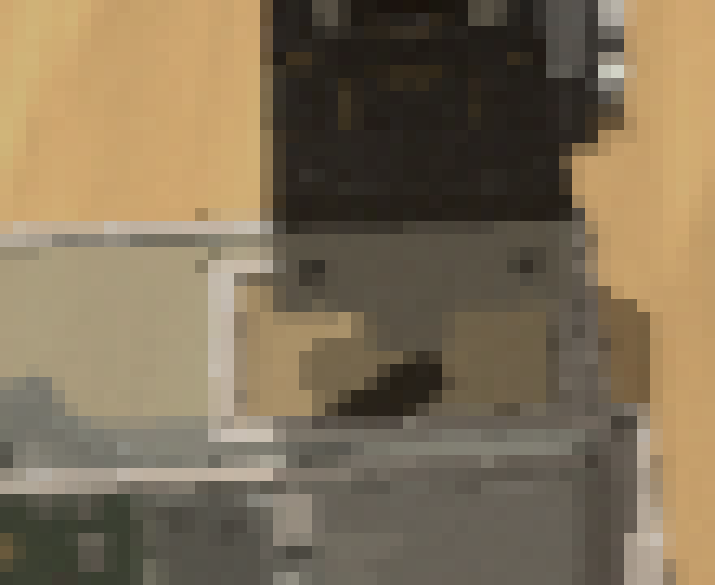

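Request:
{"api": "carry_out", "payload": {
  "series": [
    [[3,0,0,0,0,0],[6,0,0,0,0,0],[6,0,0,0,0,0],[6,0,0,0,0,0]]
  ]
}}

```text
clock: 8.25
tool_pos: [0.5167, -0.1817, 0.0718]
orientation: [-90.4, 90.0, -84.2]
force: [-0.1, -0.0, 0.7]
opening: 0.0005
```

```bash
python3 - <<'E'
from plant import *
from h import *
o=get_obs(); print(o["clock"],o["tool_pos"],o["force"])
s=snapshot("side")
c=cv2.resize(s["color"][150:195,255:310,::-1],None,fx=13,fy=13,interpolation=cv2.INTER_NEAREST); cv2.imwrite("pics/s10.png",c)
E
```

```text
8.25 [ 0.51673247 -0.18167739  0.07176879] [-0.13471105 -0.02551074  0.67159172]
```

View pics/s10.png

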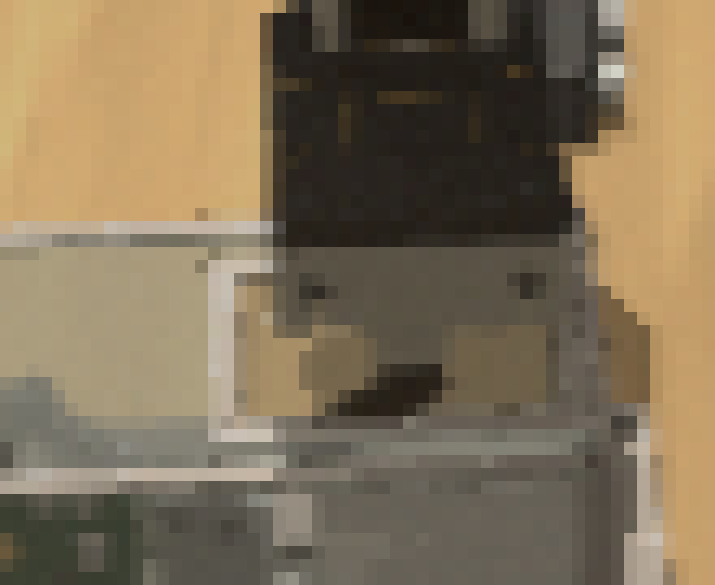

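The finger now hides the top row of the grip at row 177, so it is in front of and over the grip. There's no contact yet, so I continue.

Request:
{"api": "carry_out", "payload": {
  "series": [
    [[2.5,0,0,0,0,0],[5,0,0,0,0,0],[7.5,0,0,0,0,0],[10,0,0,0,0,0],[10,0,0,0,0,0]]
  ]
}}

```text
clock: 8.93
tool_pos: [0.5147, -0.1821, 0.0618]
orientation: [-178.3, 89.8, -172.1]
force: [-4.5, -0.5, 5.8]
opening: 0.0003
```

```bash
python3 - <<'E'
from plant import *
from h import *
o=get_obs(); print(o["clock"],o["tool_pos"],o["force"],o["moment"])
s=snapshot("side")
c=cv2.resize(s["color"][150:195,255:310,::-1],None,fx=13,fy=13,interpolation=cv2.INTER_NEAREST); cv2.imwrite("pics/s11.png",c)
E
```

```text
8.925 [ 0.51468433 -0.18213381  0.06180339] [-4.52667099 -0.54136802  5.75102224] [-0.24467108  1.65073638  0.00812395]
```

View pics/s11.png

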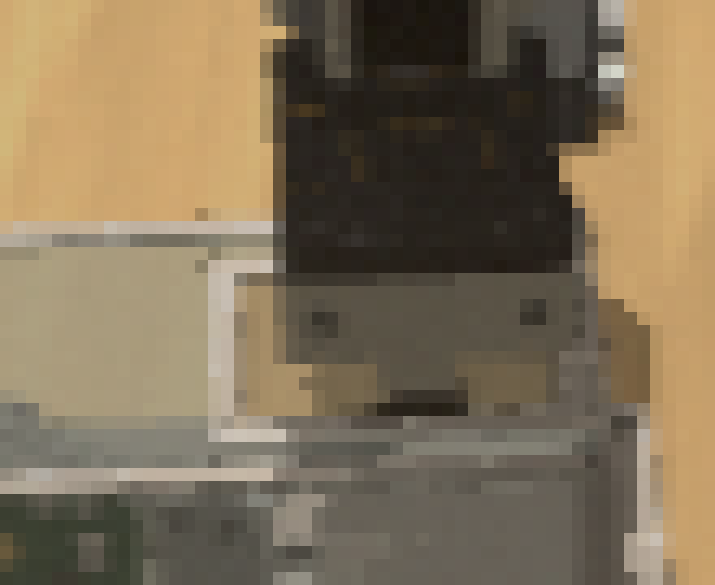

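Contact is made: about 5.8 N up and 4.5 N towards the robot, and the grip has swung down, with its visible end moving from col 289 to 291. The lever's arc drags the tip towards the robot, so I'll follow it a little as I press on.

Request:
{"api": "carry_out", "payload": {
  "series": [
    [[2,0,-1,0,0,0],[4,0,-1.5,0,0,0],[6,0,-2,0,0,0],[6,0,-2,0,0,0]]
  ]
}}

```text
clock: 9.48
tool_pos: [0.5131, -0.1823, 0.0558]
orientation: [-176.3, 89.9, -170.1]
force: [-3.8, 0.3, 4.8]
opening: 0.0003
```

```bash
python3 - <<'E'
from plant import *
from h import *
o=get_obs(); print(o["clock"],o["tool_pos"],o["force"],o["moment"])
s=snapshot("side")
c=cv2.resize(s["color"][150:195,255:310,::-1],None,fx=13,fy=13,interpolation=cv2.INTER_NEAREST); cv2.imwrite("pics/s12.png",c)
E
```

```text
9.475 [ 0.51313643 -0.1823201   0.05578812] [-3.78692516  0.33269466  4.77170261] [-0.4340211   1.34077293  0.03795559]
```

View pics/s12.png

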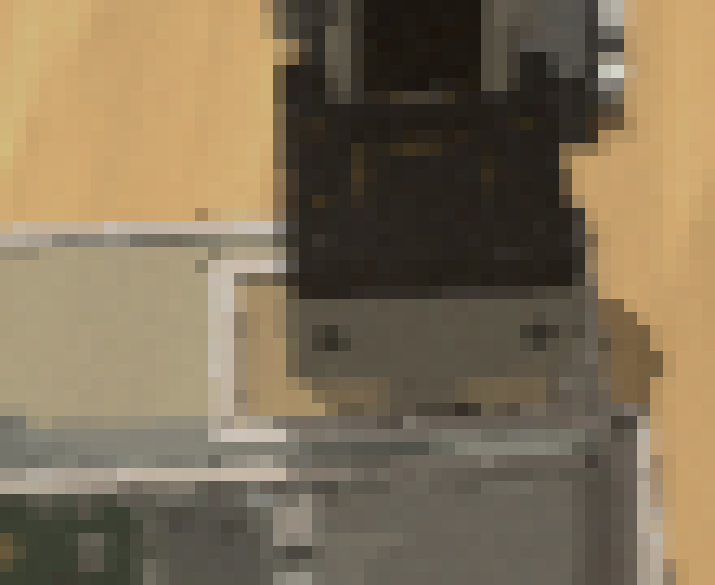

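```bash
python3 - <<'E'
from plant import *
from h import *
s=snapshot("side")
for y in(-.165,-.15,-.14,-.12,-.10,-.086): 
  # z whose row = 179
  zz=np.linspace(.05,.3,501); r=[proj(s,[.513,y,z])[1] for z in zz]; print(y,"plate bottom z",np.interp(-179,-np.array(r),zz) if r[0]<r[-1] else np.interp(179,r[::-1],zz[::-1]), proj(s,[.513,y,.104]))
  print("   at s6 config row174.5?")
E
```

```text
-0.165 plate bottom z 0.10333071110095941 [286.74467672 178.84974734]
   at s6 config row174.5?
-0.15 plate bottom z 0.11393010065414061 [286.4832158  181.24486612]
   at s6 config row174.5?
-0.14 plate bottom z 0.120996364651381 [286.3068758  182.86023279]
   at s6 config row174.5?
-0.12 plate bottom z 0.13512885350864476 [285.94921389 186.13660303]
   at s6 config row174.5?
-0.1 plate bottom z 0.14926135417312603 [285.58475156 189.47526867]
   at s6 config row174.5?
-0.086 plate bottom z 0.15915411215727762 [285.32547713 191.85035816]
   at s6 config row174.5?
```

Request:
{"api": "carry_out", "payload": {
  "series": [
    [[3,0,-1,0,0,0],[6,0,-2,0,0,0],[9,0,-3,0,0,0],[9,0,-3,0,0,0]]
  ]
}}

```text
clock: 10.07
tool_pos: [0.5112, -0.1824, 0.0467]
orientation: [-172.0, 90.0, -165.8]
force: [-1.9, -1.0, 2.5]
opening: 0.0004
```

Request:
{"api": "carry_out", "payload": {
  "series": [
    [[2,0,0,0,0,0],[4,0,0,0,0,0],[6,0,0,0,0,0],[6,0,0,0,0,0]]
  ]
}}

```text
clock: 10.58
tool_pos: [0.512, -0.1823, 0.0408]
orientation: [-26.5, 90.0, -20.3]
force: [-0.9, -1.3, 3.7]
opening: 0.0006
```

```bash
python3 - <<'E'
from plant import *
from h import *
o=get_obs(); print(o["clock"],o["tool_pos"],o["force"],o["moment"])
s=snapshot("side")
c=cv2.resize(s["color"][140:215,225:315,::-1],None,fx=8,fy=8,interpolation=cv2.INTER_NEAREST); cv2.imwrite("pics/s13.png",c)
E
```

```text
10.575 [ 0.51196899 -0.18225884  0.04075752] [-0.90242107 -1.28918474  3.70693581] [-0.62405132  0.64061333 -0.00422188]
```

View pics/s13.png

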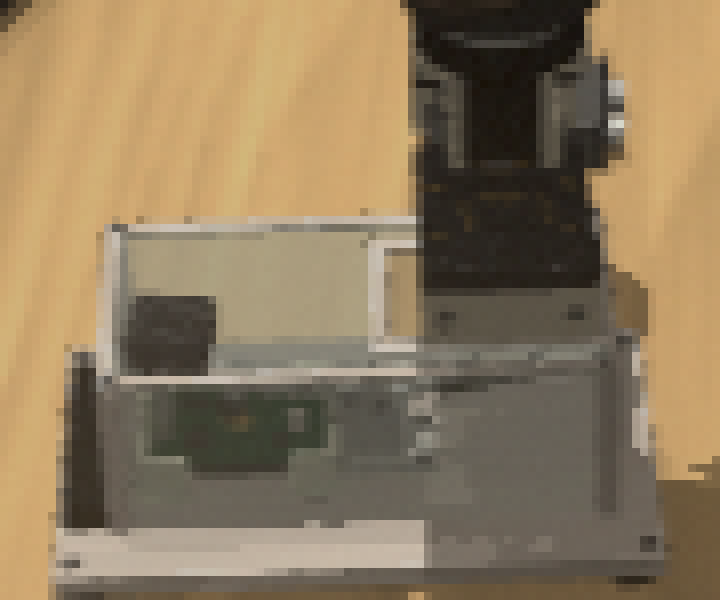

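The clamp arm's blob, earlier at (255,181), has swung down, and the tool is reading only light force. I'll press on in small steps to the stop.

Request:
{"api": "carry_out", "payload": {
  "series": [
    [[1.5,0,0,0,0,0],[3,0,0,0,0,0],[3,0,0,0,0,0]]
  ]
}}

```text
clock: 11.0
tool_pos: [0.5115, -0.1822, 0.0376]
orientation: [176.2, 90.0, -177.6]
force: [-2.0, -1.8, 2.4]
opening: 0.0003
```

Request:
{"api": "carry_out", "payload": {
  "series": [
    [[1.5,0,0,0,0,0],[3,0,0,0,0,0],[3,0,0,0,0,0]]
  ]
}}

```text
clock: 11.38
tool_pos: [0.5115, -0.1822, 0.0347]
orientation: [175.4, 90.0, -178.4]
force: [-4.3, -1.9, 5.5]
opening: 0.0003
```

Request:
{"api": "carry_out", "payload": {
  "series": [
    [[1,0,0,0,0,0],[2,0,0,0,0,0],[2,0,0,0,0,0]]
  ]
}}

```text
clock: 11.75
tool_pos: [0.511, -0.1823, 0.0328]
orientation: [177.1, 89.9, -176.7]
force: [-3.0, -1.8, 6.7]
opening: 0.0004
```

Request:
{"api": "carry_out", "payload": {
  "series": [
    [[1,0,0,0,0,0],[2,0,0,0,0,0],[2,0,0,0,0,0]]
  ]
}}

```text
clock: 12.12
tool_pos: [0.511, -0.1824, 0.0316]
orientation: [-165.8, 89.9, -159.6]
force: [-8.2, -0.8, 16.4]
opening: 0.0008
```

Request:
{"api": "carry_out", "payload": {
  "series": [
    [[1,0,0,0,0,0],[2,0,0,0,0,0],[2,0,0,0,0,0]]
  ]
}}

```text
clock: 12.5
tool_pos: [0.5112, -0.1825, 0.0312]
orientation: [-114.2, 90.0, -107.9]
force: [-12.9, 2.2, 32.8]
opening: 0.0005
```

```bash
python3 - <<'E'
from plant import *
from h import *
o=get_obs(); print(o["clock"],o["tool_pos"],o["force"],o["moment"])
s=snapshot("side")
c=cv2.resize(s["color"][140:215,225:315,::-1],None,fx=8,fy=8,interpolation=cv2.INTER_NEAREST); cv2.imwrite("pics/s14.png",c)
E
```

```text
12.5 [ 0.51118067 -0.18249646  0.03123222] [-12.9201223    2.16869755  32.78800073] [0.90113689 5.00083791 0.12465008]
```

View pics/s14.png

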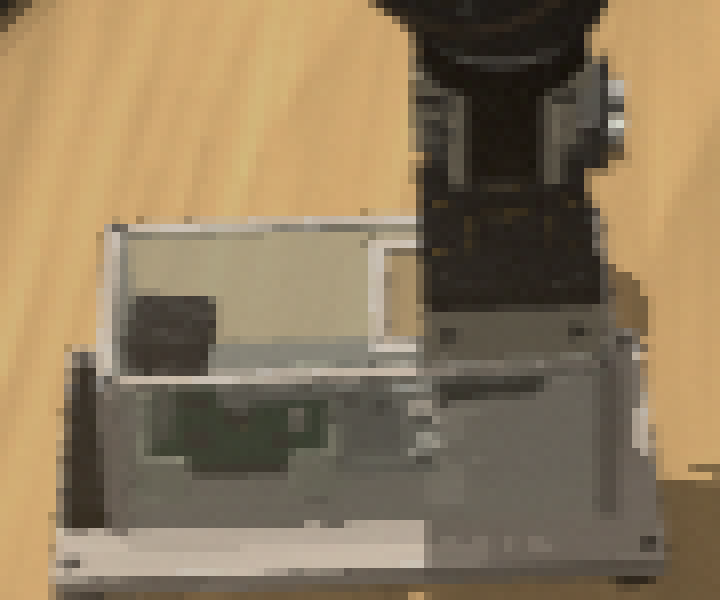

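The lever is at its hard stop: the last 2 mm command gave only 0.4 mm of motion and 33 N. It now looks level at (281–293,188). I'll retract straight up.

Request:
{"api": "carry_out", "payload": {
  "series": [
    [[-4,0,0,0,0,0],[-14,0,0,0,0,0],[-30,0,0,0,0,0],[-55,0,0,0,0,0],[-85,0,0,0,0,0],[-120,0,0,0,0,0],[-150,0,0,0,0,0],[-150,0,0,0,0,0]]
  ]
}}

```text
clock: 13.55
tool_pos: [0.5136, -0.1823, 0.1822]
orientation: [-10.3, 89.7, -4.1]
force: [0.7, 1.0, -1.0]
opening: 0.0006
```

```bash
python3 - <<'E'
from plant import *
from h import *
o=get_obs(); print(o["clock"],o["tool_pos"],o["force"])
plan(o,[.545,.224,.18],96.2)
s=snapshot("side")
c=cv2.resize(s["color"][140:215,225:315,::-1],None,fx=8,fy=8,interpolation=cv2.INTER_NEAREST); cv2.imwrite("pics/s15.png",c)
E
```

```text
13.55 [ 0.51364118 -0.18231843  0.18224392] [ 0.69779816  1.04905745 -0.95986959]
tool axes x,y,z in world (cols)
 [[ 0.006 -0.109  0.994]
 [-0.     0.994  0.109]
 [-1.    -0.001  0.006]]
shift mm [  2.3 400.5  75.3]
turn [0.04 0.33 0.06]
turn [-1.7996e+02 -9.0000e-02  5.2000e-01]
```

View pics/s15.png

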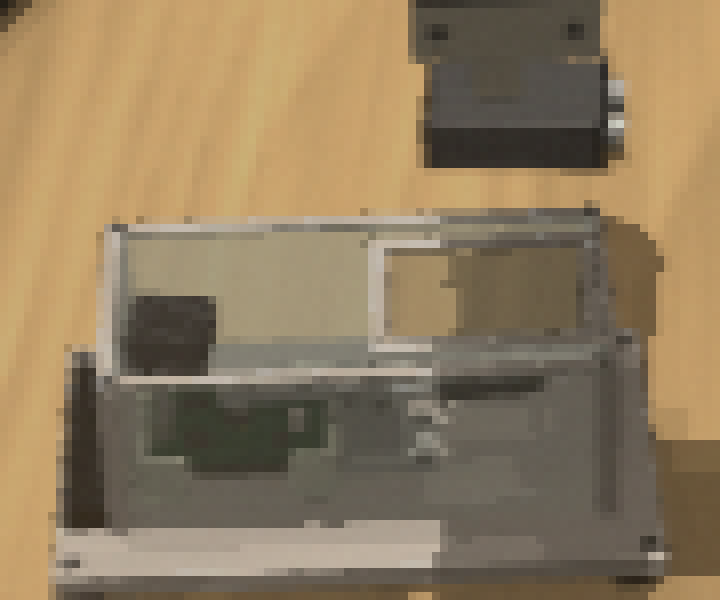

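The lever stays down and level after retraction. Now to the start key at (0.545, 0.224).

Request:
{"api": "carry_out", "payload": {
  "series": [
    [[0,40,8,0,0,0],[0,80,15,0,0,0],[0,120,23,0,0,0],[0,160,30,0,0,0],[0,200,38,0,0,0],[0,240,45,0,0,0],[0,280,53,0,0,0],[0,320,60,0,0,0],[0,360,68,0,0,0],[0,400,75,0,0,0]]
  ]
}}

```text
clock: 14.85
tool_pos: [0.5424, 0.2248, 0.1779]
orientation: [-155.4, 89.9, -149.2]
force: [0.5, -0.6, -0.6]
opening: 0.0006
```

Request:
{"api": "carry_out", "payload": {
  "series": [
    [[0,0,0,0,0,0],[0,0,0,0,0,0],[0,0,0,0,0,0]]
  ]
}}

```text
clock: 15.22
tool_pos: [0.5427, 0.2227, 0.1785]
orientation: [-153.3, 90.0, -147.1]
force: [-0.0, -1.4, -0.6]
opening: 0.0002
```

```bash
python3 - <<'E'
from plant import *
from h import *
o=get_obs(); print(o["clock"],o["tool_pos"],o["force"])
plan(o,[.545,.224,.08],96.2)
s=snapshot("side"); crop(s,210,190,310,300,5,"pics/s16.png")
print(proj(s,o["tool_pos"]+[0,0,.031]))
s=snapshot("top"); crop(s,295,145,375,245,6,"pics/t16.png")
E
```

```text
15.225 [0.54272467 0.22270028 0.17854832] [-0.03028101 -1.44765456 -0.63939757]
tool axes x,y,z in world (cols)
 [[-0.    -0.108  0.994]
 [-0.     0.994  0.108]
 [-1.    -0.    -0.001]]
shift mm [98.5  1.1  2.5]
turn [-0.03 -0.03  0.01]
turn [1.7997e+02 2.0000e-02 5.0000e-02]
[267.41017689 226.80623763]
```

View pics/s16.png

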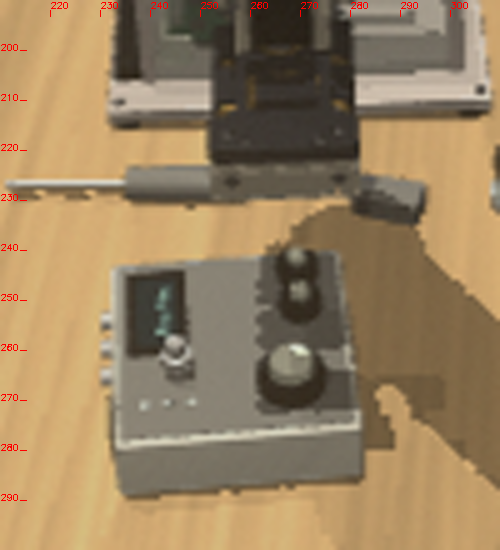

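View pics/t16.png

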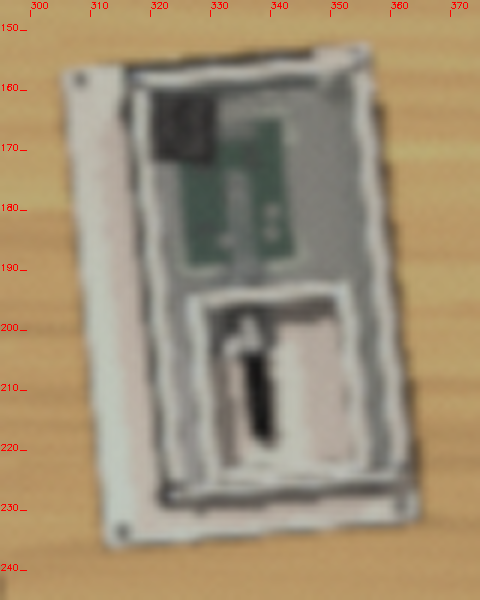

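Top view: the grip now lies flat, from row 204 to 219 at cols 336–340. The board (325–343,165–189) and guard are where they were. Now I'll descend above the key.

Request:
{"api": "carry_out", "payload": {
  "series": [
    [[30,1,2,0,0,0],[60,1,2,0,0,0],[90,1,2,0,0,0],[110,1,2,0,0,0],[122,1,2,0,0,0],[122,1,2,0,0,0],[122,1,2,0,0,0]]
  ]
}}

```text
clock: 16.2
tool_pos: [0.5454, 0.225, 0.0577]
orientation: [25.7, 89.9, 31.9]
force: [0.5, -0.6, -0.4]
opening: 0.0007
```

```bash
python3 - <<'E'
from plant import *
from h import *
o=get_obs(); print(o["clock"],o["tool_pos"],o["force"])
s=snapshot("side"); crop(s,220,215,300,295,7,"pics/s17.png")
t=snapshot("top"); p=onz(t,295+263/6,145+447/6,.064); c,sn=np.cos(np.radians(6.2)),np.sin(np.radians(6.2)); d=p[:2]-[.5907,-.1719]; print("lever end fixture xy",d@[c,sn],d@[-sn,c])
E
```

```text
16.2 [0.54544132 0.22500867 0.05769747] [ 0.53276009 -0.55469998 -0.35752267]
lever end fixture xy -0.10364134829118263 0.0004898974141949051
```

View pics/s17.png

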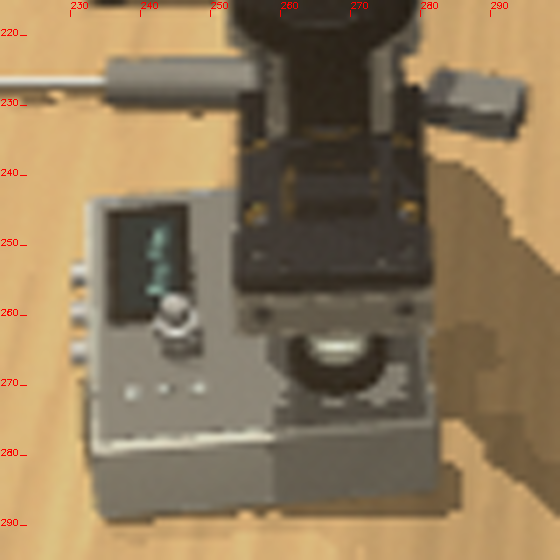

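The gripper is centred over the key (col 267). Now I'll press in small steps.

Request:
{"api": "carry_out", "payload": {
  "series": [
    [[5,0,0,0,0,0],[10,0,0,0,0,0],[13,0,0,0,0,0],[13,0,0,0,0,0],[13,0,0,0,0,0]]
  ]
}}

```text
clock: 16.92
tool_pos: [0.5447, 0.2247, 0.0438]
orientation: [-145.6, 90.0, -139.4]
force: [-1.4, 0.2, 0.8]
opening: 0.0005
```

Request:
{"api": "carry_out", "payload": {
  "series": [
    [[1.5,0,0,0,0,0],[3,0,0,0,0,0],[3,0,0,0,0,0]]
  ]
}}

```text
clock: 17.3
tool_pos: [0.5448, 0.2247, 0.0408]
orientation: [-69.3, 90.0, -63.1]
force: [-2.1, 0.2, 4.1]
opening: 0.0003
```

Request:
{"api": "carry_out", "payload": {
  "series": [
    [[1,0,0,0,0,0],[2,0,0,0,0,0],[2,0,0,0,0,0]]
  ]
}}

```text
clock: 17.68
tool_pos: [0.5449, 0.2248, 0.0388]
orientation: [-21.6, 90.0, -15.4]
force: [-1.5, -1.0, 4.8]
opening: 0.0003
```

Request:
{"api": "carry_out", "payload": {
  "series": [
    [[1,0,0,0,0,0],[2,0,0,0,0,0],[2,0,0,0,0,0]]
  ]
}}

```text
clock: 18.05
tool_pos: [0.5449, 0.2248, 0.0379]
orientation: [-2.6, 90.0, 3.6]
force: [-4.8, -1.9, 13.2]
opening: 0.0004
```

Request:
{"api": "carry_out", "payload": {
  "series": [
    [[1,0,0,0,0,0],[2,0,0,0,0,0],[2,0,0,0,0,0]]
  ]
}}

```text
clock: 18.42
tool_pos: [0.5451, 0.2248, 0.0376]
orientation: [1.3, 89.9, 7.6]
force: [-10.4, -2.2, 28.1]
opening: 0.0007
```

The key bottomed out after about 6 mm of travel at 28 N. Releasing it.

Request:
{"api": "carry_out", "payload": {
  "series": [
    [[-4,0,0,0,0,0],[-14,0,0,0,0,0],[-40,0,0,0,0,0],[-80,0,0,0,0,0],[-120,0,0,0,0,0],[-150,0,0,0,0,0],[-150,0,0,0,0,0],[-150,0,0,0,0,0]]
  ]
}}

```text
clock: 19.42
tool_pos: [0.5444, 0.2247, 0.1841]
orientation: [171.2, 90.0, 177.4]
force: [-0.0, 0.0, -0.2]
opening: 0.0005
```

```bash
python3 - <<'E'
from plant import *
from h import *
o=get_obs(); print(o["clock"],o["tool_pos"],o["force"])
s=snapshot("side"); crop(s,200,150,320,300,4,"pics/s18.png")
t=snapshot("top"); crop(t,270,130,380,245,5,"pics/t18.png")
E
```

```text
19.425 [0.54440011 0.22473646 0.18413362] [-0.01155842  0.02194598 -0.24834301]
```

View pics/s18.png

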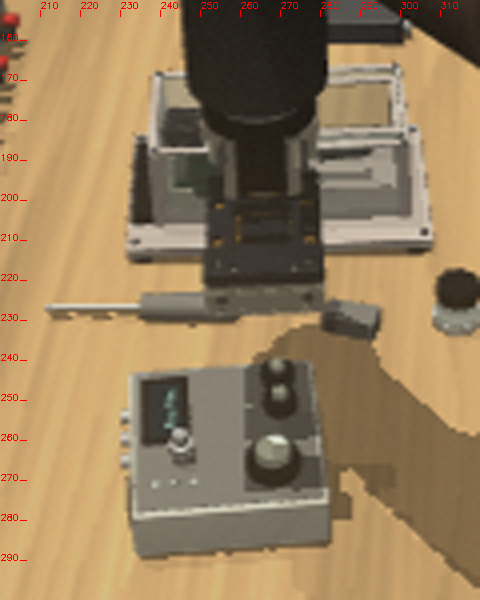

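View pics/t18.png

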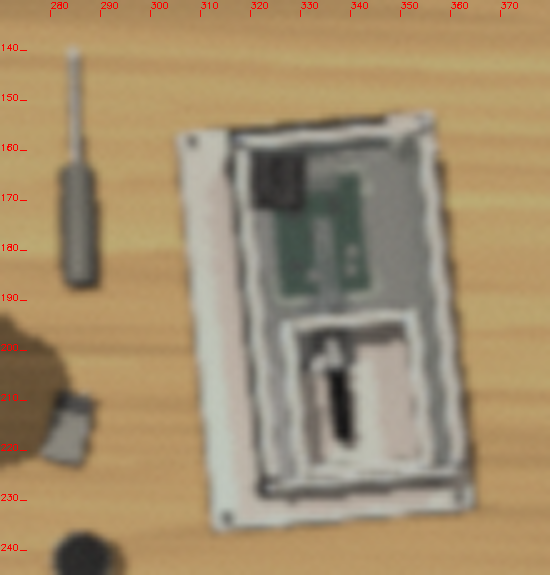

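The start key is back up at (268,262), the lever is still flat (top view, rows 204–219), and the board, adapter, heat sink, battery and screwdriver are in place. The tool is clear of everything with zero force, so I'm handing in.

```bash
python3 -c "
from plant import *
print(close_job())"
```

```text
the job is handed in; nothing more can be done
None
```

The clamp lever is down at its stop, and the start key was then pressed fully in and let go. I handed the job in at 19.4 s with the tool clear of everything; no verdict was reported.

- **Lever:** I pressed it down through the window with closed fingertips. At the end, a 2 mm command moved the tip only 0.4 mm, with about 33 N upward. After I withdrew, the lever stayed flat in both views and the board had not visibly moved.
- **Start key:** It travelled about 6 mm and bottomed out at about 28 N. In the last side picture it had sprung back up.
- **Surroundings:** Neither small key nor any nearby item looked disturbed, and the tool force read about zero at the end. I saw no sign of touching the guard, but the gripper body hid part of the finger during the descent.

**What disagreed:**
- The side camera and both contacts put the true fingertip about 30 mm higher than the reported position. I set the depths by force and pictures instead of the reported height.
- On first touching the lever there was a sideways force of about 4.5 N towards the robot. I took it to be the lever's arc dragging the tip, followed it slightly, and it eased before rising again at the stop.

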